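# Tension two spokes of a cart wheel by counted quarter turns

### The job

Tighten two slack spokes of the hand-cart wheel in the truing stand, in order: first the one next to the topmost spoke on the dial gauge's side, then the topmost one itself. Turn each nipple clockwise (seen from outside the rim) until you feel it bite, then exactly two quarter turns more on the first and exactly one quarter turn more on the second; never overwind, and do not press hard on the rim. Leave the spoke on the other side of the topmost one and everything else alone, and let go at the end.

Things in the scene. Friction and masses are not known exactly. Their poses are not given: they have to be found in the camera images.
- stand: Fixed truing stand that holds a bare 12-spoke cart wheel upright; the wheel does not turn. Origin: on the table under the wheel's centre; x along the axle, y in the wheel's plane, z up. Axle at height 150 mm. Foot 390 (y) x 145 (x) x 20 mm. All nipples tighten clockwise seen from outside; turned back, they first run free again.
- rim: The wheel's bare aluminium rim, 250 mm across and 36 mm wide, its top 275 mm above the table; spokes and nipples every 30 degrees. Same origin and axes as the stand. A finger grip of 60 N holds a nipple head without slipping.
- nip_left: Square steel nipple head of the left (+y of the stand) upper spoke, 16 x 16 mm, from 2 to 24 mm above the rim's outer face; it only turns. Origin: on the spoke's axis at the rim's outer face. z points outward along the spoke, tilted 30 degrees towards the stand's +y; x, y are square to the flats and turn with it. Slack: turns freely (0.02 N m) through an unknown 0.3 to 2.2 rad, then bites.
- nip_mid: Square steel nipple head of the middle (topmost) upper spoke, 16 x 16 mm, from 2 to 24 mm above the rim's outer face; it only turns. Origin: on the spoke's axis at the rim's outer face. z points outward along the spoke, straight up; x, y are square to the flats and turn with it. Slack: turns freely (0.02 N m) through an unknown 0.3 to 2.2 rad, then bites.
- nip_right: Square steel nipple head of the right (-y of the stand) upper spoke, 16 x 16 mm, from 2 to 24 mm above the rim's outer face; it only turns. Origin: on the spoke's axis at the rim's outer face. z points outward along the spoke, tilted 30 degrees towards the stand's -y; x, y are square to the flats and turn with it. Slack: turns freely (0.02 N m) through an unknown 0.3 to 2.2 rad, then bites.
- end_left (a point): Tip of the thin (6 mm) brass-coloured spoke end that shows in the middle of the left nipple head, 28 mm above the rim's outer face at the start. It stands still while the nipple is slack and comes out only 1 mm for each quarter turn after the bite, when the nipple, having wound up by about 5 degrees, turns against a steady 0.5 N m and stays where it is left.
- end_mid (a point): Tip of the thin (6 mm) brass-coloured spoke end that shows in the middle of the middle nipple head, 28 mm above the rim's outer face at the start. It stands still while the nipple is slack and comes out only 1 mm for each quarter turn after the bite, when the nipple, having wound up by about 5 degrees, turns against a steady 0.5 N m and stays where it is left.
- end_right (a point): Tip of the thin (6 mm) brass-coloured spoke end that shows in the middle of the right nipple head, 28 mm above the rim's outer face at the start. It stands still while the nipple is slack and comes out only 1 mm for each quarter turn after the bite, when the nipple, having wound up by about 5 degrees, turns against a steady 0.5 N m and stays where it is left.
- gauge: Dial gauge: upright round dial 48 mm across on a short post, 90 mm tall, fixed on one end of the stand's foot, 170 mm from the wheel's centre, on the stand's +y or -y side. Origin: centre of its underside.
- tin: Small loose steel grease tin, 40 mm across, 35 mm high, on the other end of the stand's foot. Origin: centre of its underside.
- tyre: Loose black rubber tyre lying flat on the table, 340 mm across, 40 mm high. Bystander.
- tape: Loose cardboard tape core, 100 mm across, 45 mm high. Bystander.
- wrench: Loose steel wrench lying on the table. Bystander.
- screwdriver: Loose screwdriver lying on the table. Bystander.
- discs: Loose stack of cardboard discs, 90 mm across, 30 mm high. Bystander.

How it is judged (in metres and radians):
On the way, in this order (a step that is already met when the one before it is completed fails the run):
1. the spoke on the gauge's side is two quarter turns past its bite, the topmost one not yet loaded (((y of gauge in the frame of stand above 0 m and distance of end_left from where it was at the start of the episode between 0.00175 and 0.00225 m and distance of end_mid from where it was at the start of the episode below 0.0003 m) or (y of gauge in the frame of stand below 0 m and distance of end_right from where it was at the start of the episode between 0.00175 and 0.00225 m and distance of end_mid from where it was at the start of the episode below 0.0003 m))), for 0.2 s.
2. the topmost spoke is one quarter turn past its bite, the first one still at two (((y of gauge in the frame of stand above 0 m and distance of end_left from where it was at the start of the episode between 0.00175 and 0.00225 m and distance of end_mid from where it was at the start of the episode between 0.00075 and 0.00125 m) or (y of gauge in the frame of stand below 0 m and distance of end_right from where it was at the start of the episode between 0.00175 and 0.00225 m and distance of end_mid from where it was at the start of the episode between 0.00075 and 0.00125 m))), for 0.2 s.
At the end, for the whole second after the job is handed in: Spoke on the gauge's side two quarter turns past its bite (its end 2 mm out), topmost spoke one quarter turn past (1 mm), each to a quarter of a quarter turn (0.25 mm, 22 degrees); third spoke's end within 0.3 mm of its start (((y of gauge in the frame of stand above 0 m and distance of end_left from where it was at the start of the episode between 0.00175 and 0.00225 m and distance of end_mid from where it was at the start of the episode between 0.00075 and 0.00125 m and distance of end_right from where it was at the start of the episode below 0.0003 m) or (y of gauge in the frame of stand below 0 m and distance of end_right from where it was at the start of the episode between 0.00175 and 0.00225 m and distance of end_mid from where it was at the start of the episode between 0.00075 and 0.00125 m and distance of end_left from where it was at the start of the episode below 0.0003 m))); the robot touches nothing.
It fails at once if a spoke is overwound (more than 0.25 mm, 22 degrees, past its count) (((y of gauge in the frame of stand above 0 m and distance of end_left from where it was at the start of the episode above 0.00225 m) or (y of gauge in the frame of stand below 0 m and distance of end_right from where it was at the start of the episode above 0.00225 m)) or distance of end_mid from where it was at the start of the episode above 0.00125 m).
It fails at once if the third upper spoke, on the side away from the gauge, is wound or pushed with more than 5 N ((y of gauge in the frame of stand above 0 m and (distance of end_right from where it was at the start of the episode above 0.0003 m or contact force between nip_right and anything else above 5 N)) or (y of gauge in the frame of stand below 0 m and (distance of end_left from where it was at the start of the episode above 0.0003 m or contact force between nip_left and anything else above 5 N))).
It fails at once if the robot presses on the rim with more than 30 N (contact force between any of the fingers, the arm and rim above 30 N).
It fails at once if a bystander is pushed more than 20 mm (distance of any of tin, tyre, tape, wrench, screwdriver, discs from where it was at the start of the episode above 0.02 m).
It also fails if it takes over 72 s, if anything falls off the work surface, if the arm or the gripper's body presses on something with over 40 N, if the wrist force passes 120 N, or if a joint passes its speed limit or range.

### The arm

A 6-joint arm with a two-finger parallel gripper is mounted at the origin on the work surface. World frame = base frame: x ahead of the robot, y to its left, z up, the work surface at z = 0. Lengths are in mm, angles in rad, forces in N, time in s.
With the tool pointing down it reaches from about 275 to 1000 mm from the base axis. Payload 8.4 kg.
Tool frame: the origin (TCP) lies at the very end of the fingers, on their centre line; the grasp point (between the pads) lies 19 mm behind it; z points along the fingers, y is the line along which they close (so a half turn about z gives the same grasp; the last joint's range is limited). The gripper opens to 85 mm and grips with 20 to 120 N. Pads are 22 mm wide; open, the fingers measure 114 mm over their backs; the gripper's body (76 mm by 85 mm) begins 54 mm behind the grasp point. The pads swing forward as they close: fully open they stand 13 mm farther back than shut.
Start: joints at [-1.307, 0.353, 1.633, -0, 1.155, -0.002], TCP at [164.174, -603.054, 231.281] pointing down, gripper open.
Joint ranges: [-2.63, 2.63], [-0.92, 2.1], [0.06, 2.66], [-1.3, 4.44], [0, 2.69], [-3.02, 3.02]. Speed limits (rad/s): [2.22, 2.22, 2.79, 3.14, 3.14, 3.14].

### API

Orientations are given as [roll, pitch, yaw] about the fixed x, y, z axes, in that order (R = Rz(yaw) Ry(pitch) Rx(roll)).
In Python, from rig import sensors, grab_frame, camera_params, order gives the robot as it stands. The module is installed in compiled form; this text tells all that it offers.
- The arm moves only by the tool move_arm, never from a script. Its argument "motion" is a list of rows, each a list of 7 numbers: the turn, a rotation vector about the tool's x, y, z in fractions of the full range, 1 being 2 rad, then the shift along the tool's x, y, z in normalised numbers (1 is 0.6 m), then the finger opening in m, from 0 to 0.0854. A call has 1 to 8 rows; each row is the pose to reach, as a shift and turn from the pose commanded when the call began, along the tool's axes at that moment; what a row does not reach only later rows make up. A row lasts 1/8 s, in which the tool goes at most 62.5 mm and 10.7 degrees, less where a joint would pass 70% of its speed; a pose out of reach is approached as far as the arm can. A call with a gripper value outside its range is refused whole. The fingers move at their own pace and stop on an object; "grip_force" is the grip in N (left out, the last holds). Time passes only in rows, so rows that repeat a pose let the fingers close. It gives the time, the measured TCP pose, the force, the opening and the grip force at its end, in the units of the state.
- sensors.sense(): the state, without advancing time (a new reading comes with each control period).
- grab_frame(name): name is "side" or "top"; returns (picture, depth): 384x512x3 uint8, red, green, blue; 384x512 float32, mm along the optical axis (not along the pixel's ray), 0 where there is no reading.
- camera_params(name): a dict with "camera_matrix" (3x3 intrinsics, pixels), "world_from_camera" (4x4, takes a point from camera to world coordinates). Camera axes: x right, y down, z forward; pixel columns grow to the right and rows downward; lengths in mm; the calibration is good to about 2 mm. A picture is of the moment at which its call begins. camera_params takes no time and is no camera call.
- order.sign_off(): hands the job in; it is judged then, once.
The state is a dict: "clock": time; "qpos": joint angles; "qvel": joint speeds; "joint_efforts": joint torques, N m; "eef_pos": TCP position; "tcp_rot": TCP orientation; "contact_force": force on the tool from outside, world axes, zero at the start; "wrist_torque": the same for the moment, N m; "opening": opening from 0.0 (shut) to 1.0 (fully open); "grasp_force": force on a finger pad.
Only numpy, scipy, OpenCV 4.12 (cv2) and the standard library are available. Lean on these libraries where they do the work, as an engineer would, in place of code of your own. Each camera call takes 0.05 s, during which the arm holds its last target. There are 200 camera calls.

## Working session

There is one attempt and no reset: what is moved stays moved. The work goes in short steps, Python scripts to look and compute and a tool call to move; the robot and the scene stay as the last step left them, time stands still between calls to the robot, and variables do not carry over. Pictures are saved under pics/ and viewed, at most 10 in all, crops included, and the job is handed in when it is done.

Besides the shell and the picture viewer there is one more tool, called after "Call:" in YAML: its name, and indented under it one key for each argument. move_arm: Moves the arm, as the interface text tells. Its arguments: {"type":"object","properties":{"motion":{"type":"array","items":{"type":"array","items":{"type":"number"}}},"grip_force":{"type":"number"}},"required":["motion"]}

```bash
mkdir -p pics; python3 - <<'E'
from rig import sensors, grab_frame, camera_params
import cv2,numpy as np
print(sensors.sense())
for n in("side","top"):
    p,d=grab_frame(n); cv2.imwrite(f"pics/{n}0.png",p[...,::-1]); np.savez(f"{n}0.npz",p=p,d=d)
    print(camera_params(n))
a=[cv2.imread(f"pics/{n}0.png") for n in("side","top")]
E
```

```text
{'clock': 0.0, 'qpos': array([-1.30737822e+00,  3.53629129e-01,  1.63409381e+00, -2.66705703e-06,
        1.15521184e+00, -2.38501015e-03]), 'qvel': array([ 0.00022121, -0.00200807,  0.00060965,  0.00015951,  0.00122853,
       -0.00163824]), 'joint_efforts': array([ 2.78842366e-03, -6.05241466e+01, -3.42063582e+01,  2.62683634e-04,
        9.27218789e-03,  1.52792083e-06]), 'eef_pos': array([ 164.06742803, -602.6096135 ,  230.59081654]), 'tcp_rot': array([-3.14025053e+00, -7.62383465e-07,  2.65804195e-01]), 'contact_force': array([0.25172224, 0.45892316, 0.17888855]), 'wrist_torque': array([0.0009727 , 0.04875824, 0.04020441]), 'grasp_force': 0.0, 'opening': 1.000994384772212}
{'camera_matrix': array([[409.27017309,   0.        , 252.89583855],
       [  0.        , 409.27017309, 190.79891826],
       [  0.        ,   0.        ,   1.        ]]), 'world_from_camera': array([[ 6.79825391e-01, -3.68924540e-01,  6.33823415e-01,
        -4.78525553e+02],
       [-7.33325409e-01, -3.32014486e-01,  5.93296069e-01,
        -9.08642760e+02],
       [-8.44292433e-03, -8.68136547e-01, -4.96253617e-01,
         9.97713367e+02],
       [ 0.00000000e+00,  0.00000000e+00,  0.00000000e+00,
         1.00000000e+00]])}
{'camera_matrix': array([[475.02420732,   0.        , 254.98923016],
       [  0.        , 475.02420732, 198.22079259],
       [  0.        ,   0.        ,   1.        ]]), 'world_from_camera': array([[-9.95892961e-03, -9.85784640e-01,  1.67718403e-01,
         2.71452059e+02],
       [-9.99877345e-01,  1.18446778e-02,  1.02468979e-02,
         6.45042251e+01],
       [-1.20878051e-02, -1.67595783e-01, -9.85781689e-01,
         1.69868415e+03],
       [ 0.00000000e+00,  0.00000000e+00,  0.00000000e+00,
         1.00000000e+00]])}
```

View pics/side0.png

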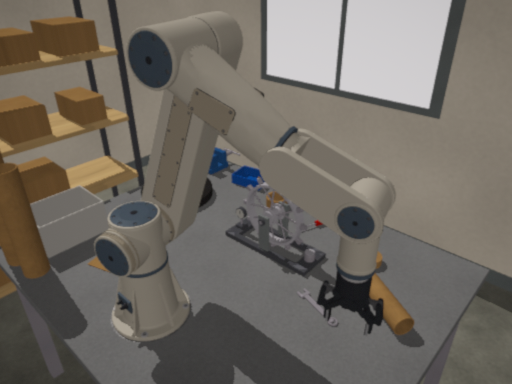

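View pics/top0.png

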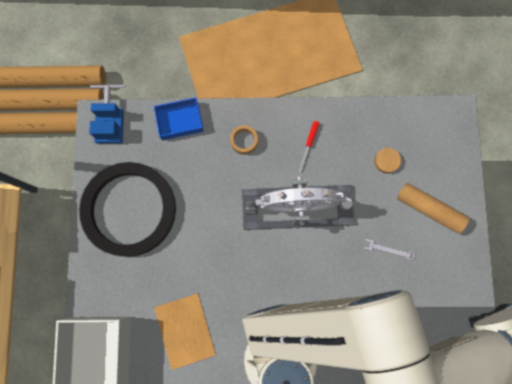

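The top view shows the stand at about (299,205) with the wheel unobstructed. In the side view the stand is at about (275,225), small and partly behind the arm. I'll crop and enlarge both.

```bash
python3 - <<'E'
import cv2,numpy as np
a=cv2.imread("pics/top0.png")[165:240,235:365]
b=cv2.imread("pics/side0.png")[170:270,215:335]
a=cv2.resize(a,(780,450),interpolation=cv2.INTER_CUBIC)
b=cv2.resize(b,(720,600),interpolation=cv2.INTER_CUBIC)
cv2.imwrite("pics/a.png",a);cv2.imwrite("pics/b.png",b)
E
```

```text
(no output)
```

View pics/a.png

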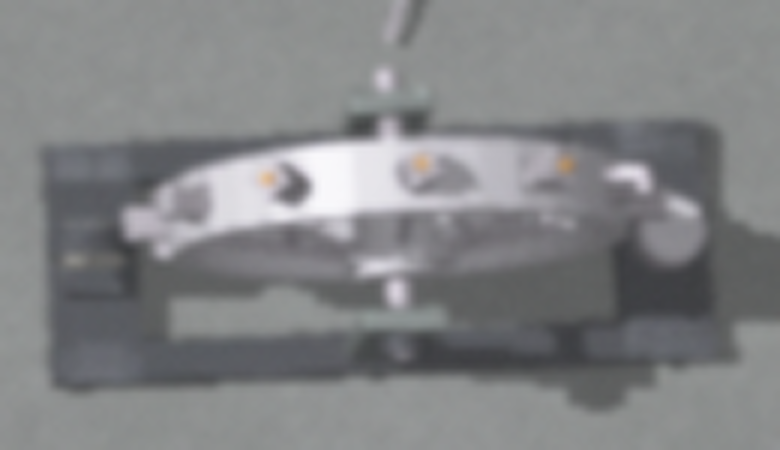

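View pics/b.png

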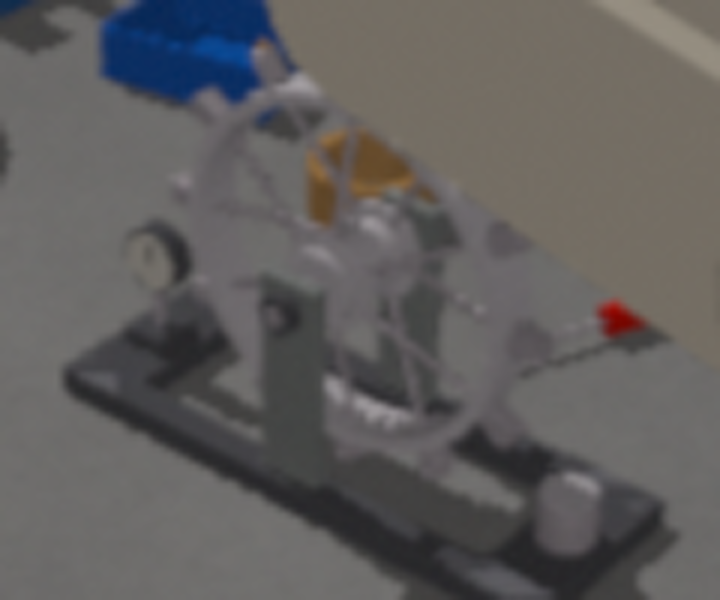

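The gauge stands at the image left (world +y) end, crop (95,260) in the top view and the dial at (155,255) in the side view. The tin is at the other end. The three brass ends in the top crop are at (267,178), (421,162) and (567,165). So the first spoke is the left one (world +y) and the second is the middle one.

```bash
cat > h.py <<'E'
import numpy as np,cv2
from rig import sensors,grab_frame,camera_params
from scipy.spatial.transform import Rotation as R
def ray(n,uv):
    c=camera_params(n);T=c["world_from_camera"]
    d=T[:3,:3]@np.linalg.solve(c["camera_matrix"],[uv[0],uv[1],1]);return T[:3,3],d
def onz(n,uv,z):
    o,d=ray(n,uv);return o+d*(z-o[2])/d[2]
def proj(n,p):
    c=camera_params(n);T=np.linalg.inv(c["world_from_camera"]);q=c["camera_matrix"]@(T[:3,:3]@p+T[:3,3]);return q[:2]/q[2]
def brass(n,img,roi):
    x0,y0,x1,y1=roi;h=cv2.cvtColor(img[y0:y1,x0:x1],cv2.COLOR_RGB2HSV)
    m=cv2.inRange(h,(8,70,90),(28,255,255));w=h[...,1].astype(float)*(cv2.dilate(m,np.ones((3,3)))>0)
    k,l,s,c=cv2.connectedComponentsWithStats((cv2.dilate(m,np.ones((3,3)))))
    out=[]
    for i in range(1,k):
        yy,xx=np.where(l==i);ww=np.clip(w[yy,xx]-50,0,None)
        out.append((np.average(xx,weights=ww)+x0,np.average(yy,weights=ww)+y0,len(xx)))
    return sorted(out)
E
python3 - <<'E'
from h import *
d=np.load("top0.npz");b=brass("top",d["p"],(255,180,350,210));print(b)
P=[onz("top",q[:2],z) for q,z in zip(b,(282.5,303,282.5))]
print(np.round(P,1))
for q in b:
    print([round(float(v),1) for v in d["d"][int(q[1]),int(q[0])-1:int(q[0])+3]])
e=P[0]-P[2];print(np.linalg.norm(e),"want 153",np.degrees(np.arctan2(-e[0],e[1])),(P[0]+P[2])/2)
print([proj("side",p) for p in P])
E
```

```text
[(np.float64(279.0769230769231), np.float64(194.23076923076923), 9), (np.float64(304.78181818181815), np.float64(191.78181818181818), 9), (np.float64(328.92857142857144), np.float64(192.02380952380952), 12)]
[[ 523.8    6.2  282.5]
 [ 526.6  -69.7  303. ]
 [ 528.7 -144.6  282.5]]
[1441.5, 1433.9, 1443.5, 1440.4]
[1424.6, 1422.6, 1419.6, 1424.3]
[1437.4, 1429.9, 1438.0, 1444.4]
150.92534960807816 want 153 1.8811280004071564 [526.24857289 -69.22612402 282.5       ]
[array([257.31458556, 176.75356276]), array([273.36418351, 178.00785904]), array([289.82658595, 189.56707181])]
```

```bash
python3 - <<'E'
from h import *
t=np.load("top0.npz")["p"];s=np.load("side0.npz")["p"]
def c(im,u,v):return cv2.resize(cv2.getRectSubPix(im,(17,17),(u,v)),(290,290),interpolation=cv2.INTER_CUBIC)
m=np.vstack([np.hstack([c(t,280.5,194.5),c(t,305.5,192.5)]),np.hstack([c(s,258,180),c(s,273.4,182)])])
cv2.imwrite("pics/nip.png",m[...,::-1])
E
```

```text
(no output)
```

View pics/nip.png

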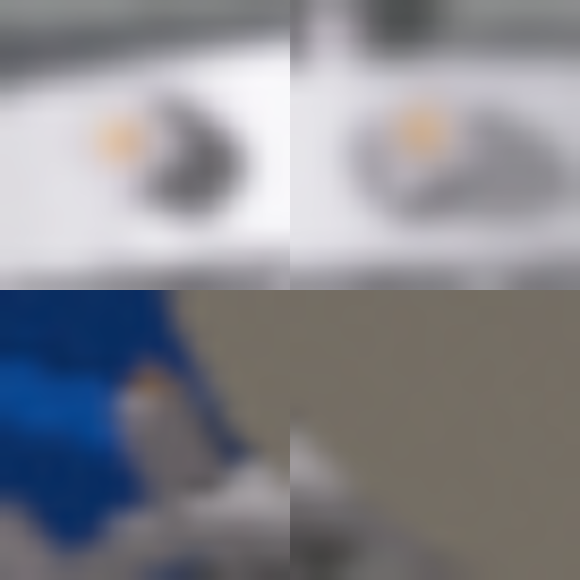

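The left head shows a corner pointing image-right, about 12° below horizontal, with its dark sides around (195,155) of the composite. Its flats' normals are therefore near 33° world, modulo 90°. I'll approach biased counter-clockwise and let the fingers square it up.

```bash
cat >> h.py <<'E'
YAW=np.radians(1.9);O=np.array([526.2,-69.5,150])
def nip(t): # t=+30 left, 0 mid
    t=np.radians(t);S=R.from_euler('z',YAW).as_matrix()
    d=S@[0,np.sin(t),np.cos(t)];e1=S@[1,0,0];return O+125*d,d,e1,np.cross(d,e1)
def pose(t,h,alpha):
    b,d,e1,e2=nip(t);a=np.radians(alpha);y=np.cos(a)*e1+np.sin(a)*e2;z=-d
    return b+h*d,R.from_matrix(np.c_[np.cross(y,z),y,z])
def rel(p,Rt,cur=None):
    s=sensors.sense();R0=R.from_euler('xyz',s["tcp_rot"]);p0=s["eef_pos"]
    if cur: p0,R0=cur
    print("rot",np.round((R0.inv()*Rt).as_rotvec(),3),"shift",np.round(R0.inv().apply(p-p0)/1000,4))
def st():
    s=sensors.sense();Rm=R.from_euler('xyz',s["tcp_rot"]);z=Rm.as_matrix()[:,2]
    print("t",round(s["clock"],2),"q",np.round(s["qpos"],3),"p",np.round(s["eef_pos"],1),"F",np.round(s["contact_force"],1),"Tz",round(float(s["wrist_torque"]@z),3),"op",round(s["opening"]*85.4,1),"g",s["grasp_force"])
def where(t):
    s=sensors.sense();Rm=R.from_euler('xyz',s["tcp_rot"]).as_matrix();b,d,e1,e2=nip(t);r=s["eef_pos"]-b
    y=Rm[:,1];print("rel e1,e2,d",np.round([r@e1,r@e2,r@d],1),"alpha",round(float(np.degrees(np.arctan2(y@e2,y@e1))),1),"tilt",np.round(Rm[:,2]@np.c_[e1,e2],3))
E
python3 - <<'E'
from h import *
p=np.array([450,0,450.]);Rt=R.from_euler('xyz',[np.pi,0,np.radians(120)]);rel(p,Rt)
rel(*pose(30,110,129),cur=(p,Rt))
E
```

```text
rot [-1.000e-03 -1.000e-03 -1.829e+00] shift [ 0.4342 -0.5067 -0.2187]
rot [ 0.584 -0.118 -1.716] shift [0.0054 0.0866 0.0965]
```

The manual's scale: shifts go in shares of 0.6 m and turns go in shares of 2 rad. Converting my numbers, -0.37 m is -0.6167, -0.32 m is -0.5333, -1.2 rad is -0.6.

Call:
move_arm:
  motion:
    - [0,0,-0.075,0.0667,-0.0833,-0.0833,0.04]
    - [0,0,-0.15,0.1333,-0.15,-0.15,0.04]
    - [0,0,-0.225,0.2,-0.2167,-0.2167,0.04]
    - [0,0,-0.3,0.2667,-0.2833,-0.2667,0.04]
    - [0,0,-0.375,0.3333,-0.3667,-0.3,0.04]
    - [0,0,-0.45,0.4,-0.45,-0.3333,0.04]
    - [0,0,-0.525,0.4667,-0.5333,-0.3667,0.04]
    - [0,0,-0.6,0.5333,-0.6167,-0.3667,0.04]
  grip_force: 60

```text
clock: 1.1
eef_pos: [357.7, -202.8, 446.2]
tcp_rot: [3.14, 0.001, 1.47]
contact_force: [0.8, -0.2, -0.0]
opening: 0.469
grasp_force: 0.0
```

```bash
python3 - <<'E'
from h import *
st();p=np.array([450,0,450.]);Rt=R.from_euler('xyz',[np.pi,0,np.radians(120)]);rel(p,Rt)
rel(*pose(30,110,129))
E
```

```text
t 1.1 q [-0.52  -0.146  1.734  0.     1.551 -0.419] p [ 357.7 -202.8  446.2] F [ 0.8 -0.2 -0. ] Tz 0.018 op 40.1 g 0.0
rot [ 0.001  0.001 -0.624] shift [ 0.2111  0.0714 -0.0038]
rot [ 0.583 -0.325 -2.318] shift [0.2661 0.1384 0.0927]
```

To row units: 0.211 m is 0.3517, 0.018 m is 0.03, -0.624 rad is -0.312.

Call:
move_arm:
  motion:
    - [0,0,-0.075,0.0833,0.03,0,0.04]
    - [0,0,-0.15,0.1667,0.0583,0,0.04]
    - [0,0,-0.225,0.25,0.0883,0,0.04]
    - [0,0,-0.312,0.35,0.1183,0,0.04]
    - [0,0,-0.312,0.3517,0.1183,0,0.04]

```text
clock: 1.72
eef_pos: [450.7, 1.5, 444.5]
tcp_rot: [-3.141, -0.001, 2.097]
contact_force: [-0.8, -0.8, 0.2]
opening: 0.466
grasp_force: 0.0
```

```bash
python3 - <<'E'
from h import *
st();rel(*pose(30,110,129))
E
```

```text
t 1.73 q [-1.000e-03 -7.300e-02  1.674e+00  1.000e-03  1.542e+00 -5.270e-01] p [450.7   1.5 444.5] F [-0.8 -0.8  0.2] Tz 0.01 op 39.8 g 0.0
rot [ 0.585 -0.119 -1.713] shift [0.0041 0.0853 0.0909]
```

To row units: 0.085 m is 0.1417, 0.01 m is 0.0167, -1.37 rad is -0.685.

Call:
move_arm:
  motion:
    - [0.029,-0.006,-0.0855,0,0.0167,0,0.04]
    - [0.0585,-0.012,-0.1715,0.0017,0.0333,0.0167,0.04]
    - [0.0875,-0.018,-0.257,0.0017,0.05,0.0333,0.04]
    - [0.117,-0.024,-0.3425,0.0033,0.0667,0.05,0.04]
    - [0.146,-0.03,-0.428,0.0033,0.0833,0.0667,0.04]
    - [0.1755,-0.0355,-0.514,0.005,0.1,0.0833,0.04]
    - [0.205,-0.0415,-0.6,0.005,0.1167,0.1,0.04]
    - [0.234,-0.0475,-0.685,0.0067,0.1417,0.1167,0.04]

```text
clock: 2.72
eef_pos: [521.9, 42.5, 374.7]
tcp_rot: [-2.748, -0.207, -2.837]
contact_force: [0.4, 0.7, 0.5]
opening: 0.465
grasp_force: 0.0
```

```bash
python3 - <<'E'
from h import *
st();rel(*pose(30,110,129))
E
```

```text
t 2.73 q [ 0.329  0.19   1.606 -0.389  1.563 -1.542] p [521.9  42.5 374.7] F [0.4 0.7 0.5] Tz -0.02 op 39.8 g 0.0
rot [ 0.116 -0.028 -0.346] shift [-0.0064  0.0125  0.0168]
```

To row units: 0.017 m is 0.0283, 0.0125 m is 0.0208, -0.346 rad is -0.173.

Call:
move_arm:
  motion:
    - [0.029,-0.007,-0.0865,-0.005,0.01,0.0133,0.04]
    - [0.058,-0.014,-0.173,-0.01,0.0208,0.0283,0.04]
    - [0.058,-0.014,-0.173,-0.01,0.0208,0.0283,0.04]
    - [0.058,-0.014,-0.173,-0.01,0.0208,0.0283,0.04]

```text
clock: 3.22
eef_pos: [522.1, 48.3, 354.5]
tcp_rot: [-2.72, -0.315, -2.505]
contact_force: [0.0, 0.8, -0.1]
opening: 0.469
grasp_force: 0.0
```

```bash
python3 - <<'E'
from h import *
st();rel(*pose(30,40,129));where(30)
for n in("side","top"):
    p,d=grab_frame(n); np.savez(f"{n}1.npz",p=p,d=d)
    if n=="side": a=p
    else: b=p
m=np.hstack([cv2.resize(x,(400,400),interpolation=cv2.INTER_CUBIC) for x in (a[140:220,215:295],b[155:235,250:330])])
cv2.imwrite("pics/c1.png",m[...,::-1])
print([proj("side",nip(30)[0]+h*nip(30)[1]) for h in(0,28)],proj("side",sensors.sense()["eef_pos"]))
E
```

```text
t 3.23 q [ 0.398  0.186  1.681 -0.485  1.487 -1.784] p [522.1  48.3 354.5] F [ 0.   0.8 -0.1] Tz -0.062 op 40.0 g 0.0
rot [ 0.002  0.002 -0.009] shift [-0.0002 -0.0002  0.071 ]
rel e1,e2,d [ -0.2  -0.2 111. ] alpha 128.5 tilt [-0.     0.003]
[array([260.00371094, 183.53185328]), array([257.14475633, 176.69971601])] [248.61684211 156.18473138]
```

View pics/c1.png

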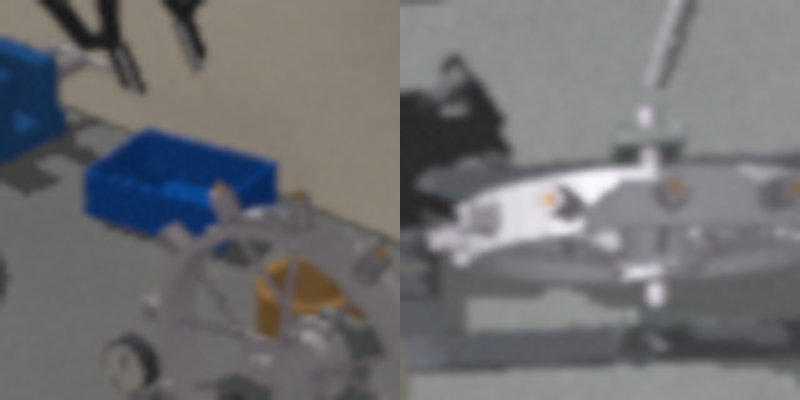

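The side view shows the fingers at px (242,158) and (254,152), which agrees with the projected TCP. The left brass end is near (258.6,177.4), about 1.5 px from the prediction. I'll triangulate all three ends.

```bash
python3 - <<'E'
from h import *
s=np.load("side1.npz")["p"];t=np.load("top1.npz")["p"]
print(brass("side",s,(250,170,300,200)),brass("top",t,(255,180,350,210)))
S=brass("side",s,(250,170,300,200));S=[q for q in S if q[1]<192 ];T=[(279.3,194.45),(305,192),(329.1,192.2)]
def tri(a,b):
    o1,d1=ray("top",a);o2,d2=ray("side",b)
    k=np.linalg.lstsq(np.c_[d1,-d2],o2-o1,rcond=None)[0];return o1+d1*k[0],o2+d2*k[1]
for q,u in zip(S[:3],T): print(u,q,np.round(tri(u,q[:2]),1))
E
```

```text
[(np.float64(274.2456140350877), np.float64(178.4736842105263), 12), (np.float64(274.84390843447534), np.float64(196.26102319864802), 147), (np.float64(290.7280701754386), np.float64(190.00877192982455), 12)] [(np.float64(279.0952380952381), np.float64(194.26190476190476), 9), (np.float64(304.75), np.float64(191.8125), 9), (np.float64(328.8157894736842), np.float64(192.0263157894737), 9)]
(279.3, 194.45) (np.float64(274.2456140350877), np.float64(178.4736842105263), 12) [[526.4   4.8 263.9]
 [569.  -38.7 273.3]]
(305, 192) (np.float64(290.7280701754386), np.float64(190.00877192982455), 12) [[ 537.4  -76.5  240. ]
 [ 573.7 -114.8  250.3]]
```

```bash
sed -i 's/526.2,-69.5/527.0,-70.3/' h.py; python3 - <<'E'
from h import *
rel(*pose(30,5,130));where(30)
E
```

```text
rot [ 0.002  0.002 -0.026] shift [-0.     -0.0011  0.1065]
rel e1,e2,d [ -0.7   0.5 111.5] alpha 128.5 tilt [0.    0.003]
```

To row units: 0.106 m is 0.1767, 0.1 m is 0.1667, -0.026 rad is -0.013.

Call:
move_arm:
  motion:
    - [0.001,0.001,-0.013,0,-0.0017,0.05,0.04]
    - [0.001,0.001,-0.013,0,-0.0017,0.1,0.04]
    - [0.001,0.001,-0.013,0,-0.0017,0.1417,0.04]
    - [0.001,0.001,-0.013,0,-0.0017,0.1667,0.04]
    - [0.001,0.001,-0.013,0,-0.0017,0.1767,0.04]
    - [0.001,0.001,-0.013,0,-0.0017,0.1767,0.04]

```text
clock: 4.08
eef_pos: [524.6, -4.5, 262.7]
tcp_rot: [-2.726, -0.329, -2.477]
contact_force: [0.6, 0.3, -0.2]
opening: 0.467
grasp_force: 0.0
```

```bash
python3 -c "
from h import *
st();where(30)"
```

```text
t 4.08 q [ 0.308  0.245  1.82  -0.528  1.276 -1.79 ] p [524.6  -4.5 262.7] F [ 0.6  0.3 -0.2] Tz 0.016 op 39.9 g 0.0
rel e1,e2,d [-0.2  0.7  5.5] alpha 130.2 tilt [ 0. -0.]
```

No contact yet. I'll close gently in steps and watch the force.

Call:
move_arm:
  motion:
    - [0,0,0,0,0,0,0.026]
    - [0,0,0,0,0,0,0.023]
    - [0,0,0,0,0,0,0.021]
    - [0,0,0,0,0,0,0.02]
  grip_force: 20

```text
clock: 4.58
eef_pos: [525.2, -4.5, 263.0]
tcp_rot: [-2.725, -0.328, -2.475]
contact_force: [3.3, -0.5, 3.7]
opening: 0.233
grasp_force: 2.1
```

```bash
python3 -c "
from h import *
st();where(30)"
```

```text
t 4.58 q [ 0.309  0.244  1.82  -0.529  1.275 -1.79 ] p [525.2  -4.5 263. ] F [ 3.3 -0.5  3.7] Tz 0.03 op 19.9 g 2.054625552264042
rel e1,e2,d [0.4 0.5 5.8] alpha 130.2 tilt [ 0.002 -0.001]
```

Call:
move_arm:
  motion:
    - [0,0,0,0,0,0,0.018]
    - [0,0,0,0,0,0,0.018]
    - [0,0,0,0,0,0,0.014]
    - [0,0,0,0,0,0,0.014]
  grip_force: 20

```text
clock: 5.08
eef_pos: [526.5, -5.0, 263.8]
tcp_rot: [-2.722, -0.326, -2.476]
contact_force: [7.3, -5.2, 5.1]
opening: 0.183
grasp_force: 22.0
```

```bash
python3 -c "
from h import *
st();where(30)"
```

```text
t 5.08 q [ 0.308  0.244  1.819 -0.531  1.274 -1.79 ] p [526.5  -5.  263.8] F [ 7.3 -5.2  5.1] Tz 0.042 op 15.6 g 21.981512904167175
rel e1,e2,d [ 1.7 -0.3  6.2] alpha 130.2 tilt [ 0.005 -0.002]
```

To row units: -0.002 m is -0.0033, -0.001 m is -0.0017.

Call:
move_arm:
  motion:
    - [0,0,0,0,-0.0017,0,0.01]
    - [0,0,0,0,-0.0033,0,0.01]
    - [0,0,0,0,-0.0033,0,0.01]
  grip_force: 60

```text
clock: 5.45
eef_pos: [526.6, -5.1, 263.9]
tcp_rot: [-2.726, -0.327, -2.476]
contact_force: [2.6, 3.2, 7.1]
opening: 0.17
grasp_force: 60.8
```

```bash
sed -i 's/527.0,-70.3/528.0,-71.3/' h.py;python3 -c "
from h import *
st();where(30)"
```

```text
t 5.45 q [ 0.306  0.244  1.817 -0.528  1.275 -1.793] p [526.6  -5.1 263.9] F [2.6 3.2 7.1] Tz -0.011 op 14.6 g 60.79550743103027
rel e1,e2,d [0.8 0.4 6.8] alpha 130.2 tilt [0.002 0.001]
```

To row units: 0.15 rad is 0.075.

Call:
move_arm:
  motion:
    - [0,0,0.04,0,0,0,0.01]
    - [0,0,0.075,0,0,0,0.01]
    - [0,0,0.075,0,0,0,0.01]

```text
clock: 5.82
eef_pos: [526.7, -5.1, 263.9]
tcp_rot: [-2.684, -0.263, -2.618]
contact_force: [2.5, 2.6, 6.4]
opening: 0.171
grasp_force: 60.8
```

```bash
python3 -c "
from h import *
st();where(30)"
```

```text
t 5.83 q [ 0.306  0.244  1.817 -0.528  1.275 -1.642] p [526.7  -5.1 263.9] F [2.5 2.6 6.4] Tz 0.025 op 14.6 g 60.805978775024414
rel e1,e2,d [0.9 0.4 6.8] alpha 121.6 tilt [0.003 0.001]
```

To row units: 0.15 rad is 0.075.

Call:
move_arm:
  motion:
    - [0,0,0.04,0,0,0,0.01]
    - [0,0,0.075,0,0,0,0.01]
    - [0,0,0.075,0,0,0,0.01]

```text
clock: 6.2
eef_pos: [526.7, -5.1, 264.0]
tcp_rot: [-2.653, -0.194, -2.755]
contact_force: [2.7, 3.2, 6.7]
opening: 0.169
grasp_force: 60.8
```

```bash
python3 -c "
from h import *
st();where(30)"
```

```text
t 6.2 q [ 0.306  0.244  1.817 -0.528  1.275 -1.492] p [526.7  -5.1 264. ] F [2.7 3.2 6.7] Tz 0.042 op 14.4 g 60.79570770263672
rel e1,e2,d [0.9 0.4 6.8] alpha 113.0 tilt [0.003 0.001]
```

To row units: 0.15 rad is 0.075.

Call:
move_arm:
  motion:
    - [0,0,0.04,0,0,0,0.01]
    - [0,0,0.075,0,0,0,0.01]
    - [0,0,0.075,0,0,0,0.01]

```text
clock: 6.58
eef_pos: [526.7, -5.1, 263.9]
tcp_rot: [-2.632, -0.122, -2.889]
contact_force: [2.4, 2.7, 6.3]
opening: 0.166
grasp_force: 60.8
```

```bash
python3 -c "
from h import *
st();where(30)"
```

```text
t 6.58 q [ 0.306  0.244  1.817 -0.528  1.275 -1.342] p [526.7  -5.1 263.9] F [2.4 2.7 6.3] Tz 0.017 op 14.2 g 60.78635931015015
rel e1,e2,d [0.9 0.4 6.8] alpha 104.4 tilt [0.003 0.   ]
```

To row units: 0.15 rad is 0.075.

Call:
move_arm:
  motion:
    - [0,0,0.04,0,0,0,0.01]
    - [0,0,0.075,0,0,0,0.01]
    - [0,0,0.075,0,0,0,0.01]

```text
clock: 6.95
eef_pos: [526.7, -5.1, 264.0]
tcp_rot: [-2.62, -0.048, -3.02]
contact_force: [2.8, 3.1, 6.7]
opening: 0.173
grasp_force: 60.8
```

```bash
python3 -c "
from h import *
st();where(30)"
```

```text
t 6.95 q [ 0.306  0.244  1.817 -0.528  1.275 -1.192] p [526.7  -5.1 264. ] F [2.8 3.1 6.7] Tz -0.005 op 14.7 g 60.77794432640076
rel e1,e2,d [0.9 0.3 6.8] alpha 95.8 tilt [0.003 0.   ]
```

To row units: 0.15 rad is 0.075.

Call:
move_arm:
  motion:
    - [0,0,0.04,0,0,0,0.01]
    - [0,0,0.075,0,0,0,0.01]
    - [0,0,0.075,0,0,0,0.01]

```text
clock: 7.32
eef_pos: [526.8, -5.1, 264.0]
tcp_rot: [-2.619, 0.027, 3.134]
contact_force: [2.6, 3.0, 6.1]
opening: 0.169
grasp_force: 60.8
```

```bash
python3 -c "
from h import *
st();where(30)"
```

```text
t 7.33 q [ 0.306  0.244  1.817 -0.528  1.275 -1.042] p [526.8  -5.1 264. ] F [2.6 3.  6.1] Tz 0.032 op 14.5 g 60.76980113983154
rel e1,e2,d [1.  0.3 6.8] alpha 87.2 tilt [0.003 0.   ]
```

To row units: 0.15 rad is 0.075.

Call:
move_arm:
  motion:
    - [0,0,0.04,0,0,0,0.01]
    - [0,0,0.075,0,0,0,0.01]
    - [0,0,0.075,0,0,0,0.01]

```text
clock: 7.7
eef_pos: [526.8, -5.1, 264.0]
tcp_rot: [-2.627, 0.101, 3.003]
contact_force: [3.2, 2.2, 6.9]
opening: 0.167
grasp_force: 60.8
```

```bash
python3 -c "
from h import *
st();where(30)"
```

```text
t 7.7 q [ 0.306  0.244  1.817 -0.528  1.275 -0.892] p [526.8  -5.1 264. ] F [3.2 2.2 6.9] Tz 0.065 op 14.3 g 60.76295256614685
rel e1,e2,d [1.  0.3 6.8] alpha 78.6 tilt [0.003 0.   ]
```

To row units: 0.15 rad is 0.075.

Call:
move_arm:
  motion:
    - [0,0,0.04,0,0,0,0.01]
    - [0,0,0.075,0,0,0,0.01]
    - [0,0,0.075,0,0,0,0.01]

```text
clock: 8.07
eef_pos: [526.8, -5.2, 264.0]
tcp_rot: [-2.646, 0.174, 2.871]
contact_force: [2.0, 2.3, 5.9]
opening: 0.168
grasp_force: 60.8
```

```bash
python3 -c "
from h import *
st();where(30)"
```

```text
t 8.07 q [ 0.306  0.244  1.817 -0.528  1.275 -0.742] p [526.8  -5.2 264. ] F [2.  2.3 5.9] Tz 0.018 op 14.4 g 60.756611824035645
rel e1,e2,d [1.  0.3 6.8] alpha 70.0 tilt [0.003 0.   ]
```

To row units: 0.15 rad is 0.075.

Call:
move_arm:
  motion:
    - [0,0,0.04,0,0,0,0.01]
    - [0,0,0.075,0,0,0,0.01]
    - [0,0,0.075,0,0,0,0.01]

```text
clock: 8.45
eef_pos: [526.8, -5.2, 264.0]
tcp_rot: [-2.674, 0.244, 2.735]
contact_force: [4.4, 2.8, 6.3]
opening: 0.167
grasp_force: 60.8
```

```bash
python3 -c "
from h import *
st();where(30)"
```

```text
t 8.45 q [ 0.306  0.244  1.817 -0.528  1.275 -0.592] p [526.8  -5.2 264. ] F [4.4 2.8 6.3] Tz 0.015 op 14.3 g 60.75180172920227
rel e1,e2,d [1.  0.2 6.8] alpha 61.4 tilt [0.003 0.   ]
```

To row units: 0.15 rad is 0.075.

Call:
move_arm:
  motion:
    - [0,0,0.04,0,0,0,0.01]
    - [0,0,0.075,0,0,0,0.01]
    - [0,0,0.075,0,0,0,0.01]

```text
clock: 8.82
eef_pos: [526.8, -5.2, 264.0]
tcp_rot: [-2.712, 0.309, 2.594]
contact_force: [2.3, 2.5, 6.3]
opening: 0.166
grasp_force: 60.7
```

```bash
python3 -c "
from h import *
st();where(30)"
```

```text
t 8.82 q [ 0.306  0.244  1.817 -0.528  1.275 -0.442] p [526.8  -5.2 264. ] F [2.3 2.5 6.3] Tz 0.051 op 14.2 g 60.7483184337616
rel e1,e2,d [1.  0.2 6.8] alpha 52.8 tilt [0.003 0.   ]
```

To row units: 0.15 rad is 0.075.

Call:
move_arm:
  motion:
    - [0,0,0.04,0,0,0,0.01]
    - [0,0,0.075,0,0,0,0.01]
    - [0,0,0.075,0,0,0,0.01]

```text
clock: 9.2
eef_pos: [526.8, -5.2, 264.0]
tcp_rot: [-2.761, 0.368, 2.448]
contact_force: [2.3, 2.3, 5.3]
opening: 0.169
grasp_force: 60.7
```

```bash
python3 -c "
from h import *
st();where(30)"
```

```text
t 9.2 q [ 0.306  0.244  1.817 -0.528  1.275 -0.292] p [526.8  -5.2 264. ] F [2.3 2.3 5.3] Tz 0.034 op 14.4 g 60.74663758277893
rel e1,e2,d [1.  0.2 6.8] alpha 44.2 tilt [0.003 0.   ]
```

To row units: 0.15 rad is 0.075.

Call:
move_arm:
  motion:
    - [0,0,0.04,0,0,0,0.01]
    - [0,0,0.075,0,0,0,0.01]
    - [0,0,0.075,0,0,0,0.01]

```text
clock: 9.57
eef_pos: [526.8, -5.3, 264.0]
tcp_rot: [-2.819, 0.42, 2.296]
contact_force: [2.2, 3.3, 7.4]
opening: 0.168
grasp_force: 60.7
```

```bash
python3 -c "
from h import *
st();where(30)"
```

```text
t 9.57 q [ 0.306  0.244  1.817 -0.528  1.275 -0.142] p [526.8  -5.3 264. ] F [2.2 3.3 7.4] Tz 0.051 op 14.4 g 60.74599206447601
rel e1,e2,d [1.  0.2 6.8] alpha 35.6 tilt [0.003 0.   ]
```

To row units: 0.15 rad is 0.075.

Call:
move_arm:
  motion:
    - [0,0,0.04,0,0,0,0.01]
    - [0,0,0.075,0,0,0,0.01]
    - [0,0,0.075,0,0,0,0.01]

```text
clock: 9.95
eef_pos: [526.8, -5.3, 264.1]
tcp_rot: [-2.887, 0.463, 2.137]
contact_force: [2.5, 2.6, 6.4]
opening: 0.165
grasp_force: 60.7
```

```bash
python3 -c "
from h import *
st();where(30)"
```

```text
t 9.95 q [ 0.306  0.244  1.817 -0.528  1.275  0.008] p [526.8  -5.3 264.1] F [2.5 2.6 6.4] Tz 0.019 op 14.1 g 60.74732959270477
rel e1,e2,d [1.  0.1 6.8] alpha 27.0 tilt [0.003 0.   ]
```

To row units: 0.15 rad is 0.075.

Call:
move_arm:
  motion:
    - [0,0,0.04,0,0,0,0.01]
    - [0,0,0.075,0,0,0,0.01]
    - [0,0,0.075,0,0,0,0.01]

```text
clock: 10.32
eef_pos: [526.8, -5.3, 264.0]
tcp_rot: [-2.964, 0.495, 1.972]
contact_force: [3.0, 2.7, 6.7]
opening: 0.169
grasp_force: 60.8
```

```bash
python3 -c "
from h import *
st();where(30)"
```

```text
t 10.32 q [ 0.306  0.244  1.817 -0.528  1.275  0.158] p [526.8  -5.3 264. ] F [3.  2.7 6.7] Tz 0.02 op 14.4 g 60.75062155723572
rel e1,e2,d [1.  0.2 6.8] alpha 18.4 tilt [0.003 0.   ]
```

To row units: 0.15 rad is 0.075.

Call:
move_arm:
  motion:
    - [0,0,0.04,0,0,0,0.01]
    - [0,0,0.075,0,0,0,0.01]
    - [0,0,0.075,0,0,0,0.01]

```text
clock: 10.7
eef_pos: [526.8, -5.3, 264.1]
tcp_rot: [-3.046, 0.516, 1.802]
contact_force: [2.8, 3.2, 7.1]
opening: 0.169
grasp_force: 60.8
```

```bash
python3 -c "
from h import *
st();where(30)"
```

```text
t 10.7 q [ 0.306  0.244  1.817 -0.528  1.275  0.308] p [526.8  -5.3 264.1] F [2.8 3.2 7.1] Tz 0.071 op 14.5 g 60.75548529624939
rel e1,e2,d [1.  0.1 6.8] alpha 9.8 tilt [0.003 0.   ]
```

To row units: 0.15 rad is 0.075.

Call:
move_arm:
  motion:
    - [0,0,0.04,0,0,0,0.01]
    - [0,0,0.075,0,0,0,0.01]
    - [0,0,0.075,0,0,0,0.01]

```text
clock: 11.08
eef_pos: [526.7, -5.3, 264.1]
tcp_rot: [-3.132, 0.524, 1.629]
contact_force: [2.3, 2.9, 6.2]
opening: 0.17
grasp_force: 60.8
```

```bash
python3 -c "
from h import *
st();where(30)"
```

```text
t 11.07 q [ 0.306  0.244  1.817 -0.528  1.275  0.458] p [526.7  -5.3 264.1] F [2.3 2.9 6.2] Tz 0.008 op 14.5 g 60.76181888580322
rel e1,e2,d [0.9 0.1 6.8] alpha 1.2 tilt [ 0.003 -0.   ]
```

```bash
python3 -c "
from h import *
s=sensors.sense();print(s['joint_efforts'],s['wrist_torque'])
for n in('side','top'):
    p,d=grab_frame(n); np.savez(f'{n}2.npz',p=p,d=d)
    if n=='side': a=p
    else: b=p
m=np.hstack([cv2.resize(x,(400,400),interpolation=cv2.INTER_CUBIC) for x in (a[150:200,235:285],b[165:215,265:315])])
cv2.imwrite('pics/c2.png',m[...,::-1])"
```

```text
[ -1.19476039 -46.65957212 -27.62660086  -1.65374938   1.87957026
   0.43804821] [-0.01442095 -0.41853252  0.23162977]
```

View pics/c2.png

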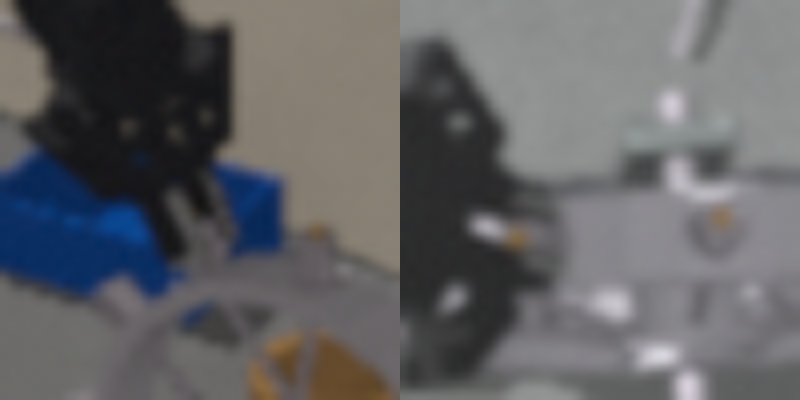

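To row units: 0.15 rad is 0.075.

Call:
move_arm:
  motion:
    - [0,0,0.04,0,0,0,0.01]
    - [0,0,0.075,0,0,0,0.01]
    - [0,0,0.075,0,0,0,0.01]

```text
clock: 11.55
eef_pos: [526.7, -5.4, 264.1]
tcp_rot: [3.066, 0.519, 1.457]
contact_force: [2.5, 2.4, 6.9]
opening: 0.165
grasp_force: 60.8
```

```bash
python3 -c "
from h import *
st();where(30);s=sensors.sense();print(s['joint_efforts'],s['wrist_torque'])"
```

```text
t 11.55 q [ 0.306  0.244  1.817 -0.529  1.275  0.607] p [526.7  -5.4 264.1] F [2.5 2.4 6.9] Tz -0.541 op 14.1 g 60.76618552207947
rel e1,e2,d [0.9 0.1 6.8] alpha -7.3 tilt [ 0.003 -0.   ]
[ -1.72000833 -46.74951911 -27.78476     -1.44929029   1.83472876
   1.00234721] [-0.06478842 -0.14290924  0.70580286]
```

To row units: 0.15 rad is 0.075.

Call:
move_arm:
  motion:
    - [0,0,0.04,0,0,0,0.01]
    - [0,0,0.075,0,0,0,0.01]
    - [0,0,0.075,0,0,0,0.01]

```text
clock: 11.92
eef_pos: [526.7, -5.4, 264.1]
tcp_rot: [2.982, 0.501, 1.286]
contact_force: [2.8, 2.2, 7.3]
opening: 0.172
grasp_force: 60.8
```

```bash
python3 -c "
from h import *
st();where(30);s=sensors.sense();print(s['joint_efforts'],s['wrist_torque'])"
```

```text
t 11.93 q [ 0.306  0.244  1.817 -0.529  1.275  0.757] p [526.7  -5.4 264.1] F [2.8 2.2 7.3] Tz -0.525 op 14.7 g 60.77411592006683
rel e1,e2,d [0.9 0.1 6.8] alpha -15.9 tilt [ 0.003 -0.   ]
[ -1.68886431 -46.71255112 -27.80497313  -1.44442007   1.79318178
   0.98737713] [-0.08585201 -0.0939308   0.6587061 ]
```

The side view shows the fingers around the left head at crop (190,225), and the bite has now come: 0.5 N·m, with yield at wrist angle of about 0.58 rad. I'll turn to 2.30, regrip a quarter turn back, then continue to 3.68 equivalent.

To row units: 0.8 rad is 0.4.

Call:
move_arm:
  motion:
    - [0,0,0.05,0,0,0,0.01]
    - [0,0,0.1,0,0,0,0.01]
    - [0,0,0.15,0,0,0,0.01]
    - [0,0,0.2,0,0,0,0.01]
    - [0,0,0.25,0,0,0,0.01]
    - [0,0,0.3,0,0,0,0.01]
    - [0,0,0.35,0,0,0,0.01]
    - [0,0,0.4,0,0,0,0.01]

```text
clock: 12.92
eef_pos: [526.6, -5.4, 264.1]
tcp_rot: [2.669, 0.236, 0.468]
contact_force: [1.6, 2.6, 8.5]
opening: 0.167
grasp_force: 60.8
```

```bash
python3 -c "
from h import *
st();where(30)"
```

```text
t 12.93 q [ 0.306  0.244  1.817 -0.529  1.276  1.559] p [526.6  -5.4 264.1] F [1.6 2.6 8.5] Tz -0.621 op 14.3 g 60.79557716846466
rel e1,e2,d [0.8 0.1 6.8] alpha -61.8 tilt [ 0.002 -0.   ]
```

To row units: 0.743 rad is 0.3715.

Call:
move_arm:
  motion:
    - [0,0,0.05,0,0,0,0.01]
    - [0,0,0.1,0,0,0,0.01]
    - [0,0,0.15,0,0,0,0.01]
    - [0,0,0.2,0,0,0,0.01]
    - [0,0,0.25,0,0,0,0.01]
    - [0,0,0.3,0,0,0,0.01]
    - [0,0,0.3715,0,0,0,0.01]
    - [0,0,0.3715,0,0,0,0.01]

```text
clock: 13.92
eef_pos: [526.5, -5.3, 264.0]
tcp_rot: [2.632, -0.126, -0.184]
contact_force: [1.1, 3.7, 7.5]
opening: 0.167
grasp_force: 60.9
```

```bash
python3 -c "
from h import *
st();where(30)"
```

```text
t 13.93 q [ 0.306  0.244  1.817 -0.528  1.276  2.301] p [526.5  -5.3 264. ] F [1.1 3.7 7.5] Tz -0.483 op 14.3 g 60.8736777305603
rel e1,e2,d [0.7 0.1 6.8] alpha -104.4 tilt [ 0.002 -0.   ]
```

To row units: -0.06 rad is -0.03.

Call:
move_arm:
  motion:
    - [0,0,-0.03,0,0,0,0.01]
    - [0,0,-0.03,0,0,0,0.02]
    - [0,0,-0.03,0,0,0,0.032]
    - [0,0,-0.03,0,0,0,0.032]
    - [0,0,-0.03,0,0,0,0.032]

```text
clock: 14.55
eef_pos: [525.5, -5.9, 262.9]
tcp_rot: [2.625, -0.094, -0.131]
contact_force: [0.3, -0.1, -0.3]
opening: 0.378
grasp_force: 0.0
```

```bash
python3 -c "
from h import *
st();where(30)"
```

```text
t 14.55 q [ 0.306  0.245  1.819 -0.528  1.276  2.24 ] p [525.5  -5.9 262.9] F [ 0.3 -0.1 -0.3] Tz 0.02 op 32.3 g 0.0
rel e1,e2,d [-0.3  0.2  5.5] alpha -100.8 tilt [-0.    -0.001]
```

To row units: 0.001 m is 0.0017, -1.44 rad is -0.72.

Call:
move_arm:
  motion:
    - [0,0,-0.09,0.0017,0,0,0.032]
    - [0,0,-0.18,0.0017,0,0,0.032]
    - [0,0,-0.27,0.0017,0,0,0.032]
    - [0,0,-0.36,0.0017,0,0,0.032]
    - [0,0,-0.45,0.0017,0,0,0.032]
    - [0,0,-0.54,0.0017,0,0,0.032]
    - [0,0,-0.63,0.0017,0,0,0.032]
    - [0,0,-0.72,0.0017,0,0,0.032]

```text
clock: 15.55
eef_pos: [526.6, -6.0, 263.1]
tcp_rot: [2.965, 0.496, 1.245]
contact_force: [0.3, -0.5, -0.6]
opening: 0.374
grasp_force: 0.0
```

To row units: -0.131 rad is -0.0655.

Call:
move_arm:
  motion:
    - [0,0,-0.0655,0,0,0,0.032]
    - [0,0,-0.0655,0,0,0,0.02]
    - [0,0,-0.0655,0,0,0,0.01]
    - [0,0,-0.0655,0,0,0,0.01]
    - [0,0,-0.0655,0,0,0,0.01]

```text
clock: 16.18
eef_pos: [526.7, -5.9, 263.3]
tcp_rot: [3.033, 0.514, 1.386]
contact_force: [0.3, 1.7, 2.6]
opening: 0.165
grasp_force: 58.6
```

```bash
python3 -c "
from h import *
st();where(30)"
```

```text
t 16.18 q [ 0.305  0.246  1.816 -0.528  1.276  0.669] p [526.7  -5.9 263.3] F [0.3 1.7 2.6] Tz -0.012 op 14.1 g 58.644912242889404
rel e1,e2,d [0.9 0.  5.8] alpha -10.9 tilt [ 0. -0.]
```

To row units: 0.2 rad is 0.1.

Call:
move_arm:
  motion:
    - [0,0,0.05,0,0,0,0.01]
    - [0,0,0.1,0,0,0,0.01]
    - [0,0,0.1,0,0,0,0.01]

```text
clock: 16.55
eef_pos: [526.7, -5.9, 263.3]
tcp_rot: [2.926, 0.482, 1.163]
contact_force: [-0.8, 2.4, 3.3]
opening: 0.169
grasp_force: 59.4
```

```bash
python3 -c "
from h import *
st();where(30)"
```

```text
t 16.55 q [ 0.305  0.246  1.816 -0.528  1.276  0.867] p [526.7  -5.9 263.3] F [-0.8  2.4  3.3] Tz -0.506 op 14.4 g 59.36219914760841
rel e1,e2,d [0.8 0.  5.8] alpha -22.2 tilt [ 0.    -0.001]
```

To row units: 0.8 rad is 0.4.

Call:
move_arm:
  motion:
    - [0,0,0.05,0,0,0,0.01]
    - [0,0,0.1,0,0,0,0.01]
    - [0,0,0.15,0,0,0,0.01]
    - [0,0,0.2,0,0,0,0.01]
    - [0,0,0.25,0,0,0,0.01]
    - [0,0,0.3,0,0,0,0.01]
    - [0,0,0.35,0,0,0,0.01]
    - [0,0,0.4,0,0,0,0.01]

```text
clock: 17.55
eef_pos: [526.6, -5.8, 263.3]
tcp_rot: [2.649, 0.188, 0.368]
contact_force: [-1.9, 1.9, 3.8]
opening: 0.173
grasp_force: 59.9
```

```bash
python3 -c "
from h import *
st()"
```

```text
t 17.55 q [ 0.305  0.246  1.816 -0.528  1.276  1.668] p [526.6  -5.8 263.3] F [-1.9  1.9  3.8] Tz -0.622 op 14.7 g 59.93431321461685
```

To row units: 0.44 rad is 0.22.

Call:
move_arm:
  motion:
    - [0,0,0.05,0,0,0,0.01]
    - [0,0,0.1,0,0,0,0.01]
    - [0,0,0.15,0,0,0,0.01]
    - [0,0,0.2,0,0,0,0.01]
    - [0,0,0.22,0,0,0,0.01]
    - [0,0,0.22,0,0,0,0.01]
    - [0,0,0.22,0,0,0,0.01]

```text
clock: 18.42
eef_pos: [526.6, -5.8, 263.2]
tcp_rot: [2.618, -0.028, -0.015]
contact_force: [-2.5, 2.6, 3.2]
opening: 0.17
grasp_force: 59.8
```

```bash
python3 -c "
from h import *
st();where(30)"
```

```text
t 18.43 q [ 0.305  0.246  1.816 -0.528  1.276  2.106] p [526.6  -5.8 263.2] F [-2.5  2.6  3.2] Tz -0.549 op 14.6 g 59.78376982093323
rel e1,e2,d [0.8 0.1 5.8] alpha -93.2 tilt [-0. -0.]
```

To row units: -0.12 m is -0.2, -0.1 m is -0.1667, -0.06 rad is -0.03.

Call:
move_arm:
  motion:
    - [0,0,-0.03,0,0,0,0.01]
    - [0,0,-0.03,0,0,0,0.02]
    - [0,0,-0.03,0,0,0,0.032]
    - [0,0,-0.03,0,0,0,0.032]
    - [0,0,-0.03,0,0,-0.0333,0.032]
    - [0,0,-0.03,0,0,-0.1,0.032]
    - [0,0,-0.03,0,0,-0.1667,0.032]
    - [0,0,-0.03,0,0,-0.2,0.032]

```text
clock: 19.42
eef_pos: [525.2, 55.0, 369.0]
tcp_rot: [2.618, -0.002, 0.035]
contact_force: [0.0, -1.3, -0.9]
opening: 0.372
grasp_force: 0.0
```

```bash
sed -i 's/528.0,-71.3/529.0,-71.3/' h.py; python3 -c "
from h import *
st();where(30)
for n in('side','top'):
    p,d=grab_frame(n); np.savez(f'{n}3.npz',p=p,d=d)
    if n=='side': a=p
    else: b=p
print(brass('side',a,(250,170,300,195)),brass('top',b,(255,180,350,210)))
f=lambda x,k:cv2.resize(x,(390,390),interpolation=cv2.INTER_CUBIC)
m=np.hstack([f(a[165:205,255:295],1),f(b[180:206,292:318],1)])
cv2.imwrite('pics/c3.png',m[...,::-1])"
```

```text
t 19.43 q [ 0.408  0.185  1.652 -0.485  1.517  2.024] p [525.2  55.  369. ] F [ 0.  -1.3 -0.9] Tz 0.026 op 31.7 g 0.0
rel e1,e2,d [ 4.000e-01 -1.000e-01  1.278e+02] alpha -89.9 tilt [0.002 0.   ]
[(np.float64(257.7156398104265), np.float64(176.70616113744074), 9), (np.float64(272.91507024265644), np.float64(193.20114942528735), 48), (np.float64(274.22549019607845), np.float64(178.48039215686273), 12), (np.float64(290.7456140350877), np.float64(190.00877192982455), 12)] [(np.float64(304.70588235294116), np.float64(192.0), 9), (np.float64(328.86842105263156), np.float64(192.0263157894737), 9)]
```

View pics/c3.png

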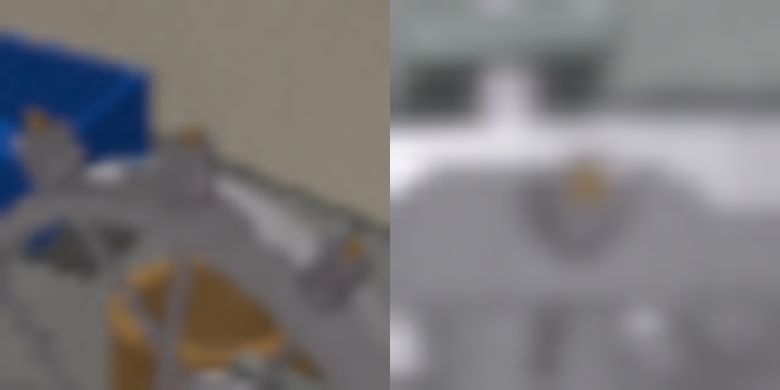

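In the side crop all three ends are visible. In the top crop the mid head shows a corner pointing straight down, at (578,255), so its flats are at about 45° world. I'll now go above the mid nipple, unwinding the wrist.

```bash
python3 -c "
from h import *
rel(*pose(0,110,40));rel(*pose(0,110,138),cur=pose(0,110,40))"
```

```text
rot [ 0.279  0.589 -2.204] shift [-0.0011  0.1175  0.0492]
rot [ 0.    0.   -1.71] shift [0. 0. 0.]
```

To row units: 0.105 m is 0.175, 0.075 m is 0.125, -1.322 rad is -0.661.

Call:
move_arm:
  motion:
    - [0.0105,0.022,-0.0825,0,0.0167,0,0.032]
    - [0.021,0.044,-0.165,0,0.0333,0,0.032]
    - [0.0315,0.066,-0.248,0,0.05,0,0.032]
    - [0.042,0.0885,-0.3305,0,0.075,0.0083,0.032]
    - [0.0525,0.1105,-0.413,0,0.1,0.0167,0.032]
    - [0.063,0.1325,-0.496,0,0.125,0.0333,0.032]
    - [0.073,0.1545,-0.5785,0,0.15,0.05,0.032]
    - [0.0835,0.1765,-0.661,0,0.175,0.0583,0.032]

```text
clock: 20.52
eef_pos: [527.6, -55.4, 387.9]
tcp_rot: [2.95, 0.161, 1.404]
contact_force: [0.5, -0.5, -0.3]
opening: 0.372
grasp_force: 0.0
```

```bash
python3 -c "
from h import *
st();rel(*pose(0,110,40))"
```

```text
t 20.52 q [ 0.015 -0.008  1.75  -0.201  1.243  0.216] p [527.6 -55.4 387.9] F [ 0.5 -0.5 -0.3] Tz -0.035 op 31.8 g 0.0
rot [ 0.106  0.235 -0.878] shift [-0.0148  0.0029  0.006 ]
```

To row units: -0.015 m is -0.025, 0.006 m is 0.01, -0.878 rad is -0.439.

Call:
move_arm:
  motion:
    - [0.009,0.0195,-0.073,-0.0083,0.0017,0.0017,0.032]
    - [0.0175,0.039,-0.1465,-0.0167,0.0033,0.0033,0.032]
    - [0.0265,0.0585,-0.2195,-0.025,0.005,0.0067,0.032]
    - [0.0355,0.0785,-0.2925,-0.025,0.005,0.01,0.032]
    - [0.044,0.098,-0.366,-0.025,0.005,0.01,0.032]
    - [0.053,0.1175,-0.439,-0.025,0.005,0.01,0.032]

```text
clock: 21.28
eef_pos: [529.2, -71.1, 385.2]
tcp_rot: [3.141, -0.001, 2.301]
contact_force: [0.3, 0.2, 0.0]
opening: 0.374
grasp_force: 0.0
```

To row units: -1.36 rad is -0.68.

Call:
move_arm:
  motion:
    - [0,0,-0.085,0,0,0,0.032]
    - [0,0,-0.17,0,0,0,0.032]
    - [0,0,-0.255,0,0,0,0.032]
    - [0,0,-0.34,0,0,0,0.032]
    - [0,0,-0.425,0,0,0,0.032]
    - [0,0,-0.51,0,0,0,0.032]
    - [0,0,-0.595,0,0,0,0.032]
    - [0,0,-0.68,0,0,0,0.032]

```text
clock: 22.28
eef_pos: [529.3, -70.9, 385.1]
tcp_rot: [-3.141, 0.001, -2.621]
contact_force: [0.7, 1.1, 0.3]
opening: 0.376
grasp_force: 0.0
```

```bash
python3 -c "
from h import *
st();where(0);rel(*pose(0,5,138))"
```

```text
t 22.27 q [-0.136  0.095  1.626 -0.     1.42  -2.227] p [529.3 -70.9 385.1] F [0.7 1.1 0.3] Tz -0.014 op 32.1 g 0.0
rel e1,e2,d [  0.3   0.4 110.1] alpha 117.9 tilt [ 0.001 -0.   ]
rot [-0.001  0.    -0.351] shift [ 5.000e-04 -1.000e-04  1.051e-01]
```

To row units: 0.104 m is 0.1733, 0.095 m is 0.1583, -0.351 rad is -0.1755.

Call:
move_arm:
  motion:
    - [0,0,-0.085,0,0,0.0333,0.032]
    - [0,0,-0.1755,0,0,0.0833,0.032]
    - [0,0,-0.1755,0,0,0.1333,0.032]
    - [0,0,-0.1755,0,0,0.1583,0.032]
    - [0,0,-0.1755,0,0,0.1733,0.032]
    - [0,0,-0.1755,0,0,0.1733,0.032]

```text
clock: 23.02
eef_pos: [530.1, -70.5, 282.3]
tcp_rot: [-3.14, 0.001, -2.275]
contact_force: [0.6, 0.2, 0.4]
opening: 0.375
grasp_force: 0.0
```

```bash
python3 -c "
from h import *
st();where(0)"
```

```text
t 23.02 q [-0.135  0.163  1.769  0.     1.207 -2.573] p [530.1 -70.5 282.3] F [0.6 0.2 0.4] Tz 0.06 op 32.1 g 0.0
rel e1,e2,d [1.1 0.7 7.3] alpha 137.7 tilt [ 0.002 -0.   ]
```

Call:
move_arm:
  motion:
    - [0,0,0,0,0,0,0.024]
    - [0,0,0,0,0,0,0.022]
    - [0,0,0,0,0,0,0.02]
    - [0,0,0,0,0,0,0.018]
    - [0,0,0,0,0,0,0.014]
    - [0,0,0,0,0,0,0.014]
  grip_force: 20

```text
clock: 23.78
eef_pos: [529.8, -70.0, 283.3]
tcp_rot: [-3.14, 0.002, -2.275]
contact_force: [-5.3, 3.4, 6.5]
opening: 0.22
grasp_force: 19.3
```

```bash
python3 -c "
from h import *
st();where(0)"
```

```text
t 23.77 q [-1.350e-01  1.620e-01  1.768e+00  1.000e-03  1.209e+00 -2.573e+00] p [529.8 -70.  283.3] F [-5.3  3.4  6.5] Tz 0.008 op 18.8 g 19.3182186037302
rel e1,e2,d [0.9 1.3 8.3] alpha 137.8 tilt [0.002 0.001]
```

The opening stays at 18.8 mm, so the head is locked about 12° off square. I'll open, turn 0.2 clockwise (I had biased it counter-clockwise) and close again.

To row units: 0.001 m is 0.0017, 0.0005 m is 0.0008, 0.2 rad is 0.1.

Call:
move_arm:
  motion:
    - [0,0,0,0,0,0,0.026]
    - [0,0,0,0,0,0,0.03]
    - [0,0,0.05,0,0.0008,0.0017,0.03]
    - [0,0,0.1,0,0.0008,0.0017,0.024]
    - [0,0,0.1,0,0.0008,0.0017,0.02]
    - [0,0,0.1,0,0.0008,0.0017,0.014]
    - [0,0,0.1,0,0.0008,0.0017,0.014]
    - [0,0,0.1,0,0.0008,0.0017,0.014]
  grip_force: 20

```text
clock: 24.78
eef_pos: [529.8, -70.1, 281.5]
tcp_rot: [-3.14, 0.002, -2.474]
contact_force: [-0.5, -0.6, 0.4]
opening: 0.193
grasp_force: 19.6
```

```bash
python3 -c "
from h import *
st();where(0)"
```

```text
t 24.77 q [-0.135  0.163  1.771  0.     1.205 -2.373] p [529.8 -70.1 281.5] F [-0.5 -0.6  0.4] Tz -0.025 op 16.5 g 19.647619044408202
rel e1,e2,d [0.9 1.1 6.5] alpha 126.3 tilt [ 0.003 -0.   ]
```

Call:
move_arm:
  motion:
    - [0,0,0,0,0,0,0.01]
    - [0,0,0,0,0,0,0.01]
    - [0,0,0,0,0,0,0.01]
  grip_force: 60

```text
clock: 25.15
eef_pos: [529.8, -70.2, 281.6]
tcp_rot: [-3.14, 0.002, -2.475]
contact_force: [-0.9, -0.5, 2.3]
opening: 0.173
grasp_force: 58.6
```

```bash
python3 -c "
from h import *
st();where(0)"
```

```text
t 25.15 q [-0.135  0.163  1.771  0.     1.205 -2.372] p [529.8 -70.2 281.6] F [-0.9 -0.5  2.3] Tz 0.019 op 14.7 g 58.55871945619583
rel e1,e2,d [0.9 1.1 6.6] alpha 126.3 tilt [ 0.003 -0.   ]
```

To row units: 0.12 rad is 0.06.

Call:
move_arm:
  motion:
    - [0,0,0.035,0,0,0,0.01]
    - [0,0,0.06,0,0,0,0.01]
    - [0,0,0.06,0,0,0,0.01]

```text
clock: 25.52
eef_pos: [529.9, -70.2, 281.6]
tcp_rot: [-3.14, 0.002, -2.594]
contact_force: [0.5, -2.1, 2.2]
opening: 0.175
grasp_force: 58.9
```

```bash
python3 -c "
from h import *
st()"
```

```text
t 25.52 q [-0.135  0.163  1.771  0.     1.205 -2.253] p [529.9 -70.2 281.6] F [ 0.5 -2.1  2.2] Tz 0.002 op 14.9 g 58.90368640422821
```

To row units: 0.12 rad is 0.06.

Call:
move_arm:
  motion:
    - [0,0,0.035,0,0,0,0.01]
    - [0,0,0.06,0,0,0,0.01]
    - [0,0,0.06,0,0,0,0.01]

```text
clock: 25.9
eef_pos: [530.0, -70.4, 281.6]
tcp_rot: [-3.14, 0.002, -2.713]
contact_force: [0.9, -2.7, 2.4]
opening: 0.174
grasp_force: 58.9
```

```bash
python3 -c "
from h import *
st()"
```

```text
t 25.9 q [-0.135  0.163  1.771 -0.     1.205 -2.134] p [530.  -70.4 281.6] F [ 0.9 -2.7  2.4] Tz 0.032 op 14.9 g 58.88179734349251
```

To row units: 0.12 rad is 0.06.

Call:
move_arm:
  motion:
    - [0,0,0.035,0,0,0,0.01]
    - [0,0,0.06,0,0,0,0.01]
    - [0,0,0.06,0,0,0,0.01]

```text
clock: 26.28
eef_pos: [530.1, -70.4, 281.7]
tcp_rot: [-3.14, 0.003, -2.833]
contact_force: [1.5, -3.5, 2.1]
opening: 0.174
grasp_force: 58.9
```

```bash
python3 -c "
from h import *
st();where(0)"
```

```text
t 26.27 q [-0.135  0.163  1.771 -0.     1.205 -2.014] p [530.1 -70.4 281.7] F [ 1.5 -3.5  2.1] Tz 0.031 op 14.9 g 58.87161657214165
rel e1,e2,d [1.1 0.8 6.7] alpha 105.8 tilt [ 0.003 -0.001]
```

To row units: 0.13 rad is 0.065.

Call:
move_arm:
  motion:
    - [0,0,0.035,0,0,0,0.01]
    - [0,0,0.065,0,0,0,0.01]
    - [0,0,0.065,0,0,0,0.01]

```text
clock: 26.65
eef_pos: [530.1, -70.6, 281.6]
tcp_rot: [-3.14, 0.003, -2.963]
contact_force: [1.4, -5.4, 1.7]
opening: 0.176
grasp_force: 58.9
```

```bash
python3 -c "
from h import *
st()"
```

```text
t 26.65 q [-1.350e-01  1.630e-01  1.771e+00 -1.000e-03  1.205e+00 -1.884e+00] p [530.1 -70.6 281.6] F [ 1.4 -5.4  1.7] Tz 0.009 op 15.0 g 58.920250441879034
```

To row units: 0.13 rad is 0.065.

Call:
move_arm:
  motion:
    - [0,0,0.035,0,0,0,0.01]
    - [0,0,0.065,0,0,0,0.01]
    - [0,0,0.065,0,0,0,0.01]

```text
clock: 27.02
eef_pos: [531.0, -70.7, 281.7]
tcp_rot: [-3.14, 0.005, -3.092]
contact_force: [5.0, -5.4, -0.9]
opening: 0.164
grasp_force: 60.0
```

```bash
python3 -c "
from h import *
st()"
```

```text
t 27.02 q [-1.350e-01  1.640e-01  1.770e+00 -1.000e-03  1.203e+00 -1.755e+00] p [531.  -70.7 281.7] F [ 5.  -5.4 -0.9] Tz -0.048 op 14.0 g 59.95603859424591
```

To row units: 0.13 rad is 0.065.

Call:
move_arm:
  motion:
    - [0,0,0.035,0,0,0,0.01]
    - [0,0,0.065,0,0,0,0.01]
    - [0,0,0.065,0,0,0,0.01]

```text
clock: 27.4
eef_pos: [531.0, -71.0, 281.7]
tcp_rot: [-3.14, 0.005, 3.062]
contact_force: [5.1, -6.3, -0.5]
opening: 0.167
grasp_force: 59.8
```

```bash
python3 -c "
from h import *
st()"
```

```text
t 27.4 q [-1.350e-01  1.640e-01  1.770e+00 -1.000e-03  1.203e+00 -1.625e+00] p [531.  -71.  281.7] F [ 5.1 -6.3 -0.5] Tz -0.574 op 14.3 g 59.82294738292694
```

To row units: 0.13 rad is 0.065.

Call:
move_arm:
  motion:
    - [0,0,0.035,0,0,0,0.01]
    - [0,0,0.065,0,0,0,0.01]
    - [0,0,0.065,0,0,0,0.01]

```text
clock: 27.78
eef_pos: [530.9, -71.3, 281.7]
tcp_rot: [-3.14, 0.005, 2.932]
contact_force: [4.8, -8.5, 0.2]
opening: 0.17
grasp_force: 59.8
```

```bash
python3 -c "
from h import *
st()"
```

```text
t 27.77 q [-0.135  0.164  1.77  -0.002  1.203 -1.495] p [530.9 -71.3 281.7] F [ 4.8 -8.5  0.2] Tz -0.542 op 14.5 g 59.825334548950195
```

To row units: 0.13 rad is 0.065.

Call:
move_arm:
  motion:
    - [0,0,0.035,0,0,0,0.01]
    - [0,0,0.065,0,0,0,0.01]
    - [0,0,0.065,0,0,0,0.01]

```text
clock: 28.15
eef_pos: [530.8, -71.5, 281.7]
tcp_rot: [-3.14, 0.006, 2.802]
contact_force: [5.0, -8.9, -0.2]
opening: 0.17
grasp_force: 59.8
```

```bash
python3 -c "
from h import *
st();where(0)"
```

```text
t 28.15 q [-0.135  0.164  1.77  -0.003  1.203 -1.365] p [530.8 -71.5 281.7] F [ 5.  -8.9 -0.2] Tz -0.555 op 14.5 g 59.841073751449585
rel e1,e2,d [ 1.8 -0.3  6.7] alpha 68.6 tilt [ 0.005 -0.003]
```

To row units: -0.001 m is -0.0017, -0.0007 m is -0.0012, 0.8 rad is 0.4.

Call:
move_arm:
  motion:
    - [0,0,0.05,-0.0008,-0.0005,0,0.01]
    - [0,0,0.1,-0.0017,-0.0012,0,0.01]
    - [0,0,0.15,-0.0017,-0.0012,0,0.01]
    - [0,0,0.2,-0.0017,-0.0012,0,0.01]
    - [0,0,0.25,-0.0017,-0.0012,0,0.01]
    - [0,0,0.3,-0.0017,-0.0012,0,0.01]
    - [0,0,0.35,-0.0017,-0.0012,0,0.01]
    - [0,0,0.4,-0.0017,-0.0012,0,0.01]

```text
clock: 29.15
eef_pos: [529.8, -72.9, 281.6]
tcp_rot: [-3.141, 0.004, 1.999]
contact_force: [-3.4, -11.5, 4.8]
opening: 0.169
grasp_force: 60.4
```

```bash
python3 -c "
from h import *
st();where(0)"
```

```text
t 29.15 q [-0.137  0.164  1.769 -0.004  1.206 -0.564] p [529.8 -72.9 281.6] F [ -3.4 -11.5   4.8] Tz -0.631 op 14.4 g 60.44506788253784
rel e1,e2,d [ 0.7 -1.6  6.6] alpha 22.7 tilt [ 0.001 -0.004]
```

To row units: 0.44 rad is 0.22.

Call:
move_arm:
  motion:
    - [0,0,0.05,0,0,0,0.01]
    - [0,0,0.1,0,0,0,0.01]
    - [0,0,0.15,0,0,0,0.01]
    - [0,0,0.2,0,0,0,0.01]
    - [0,0,0.22,0,0,0,0.01]
    - [0,0,0.22,0,0,0,0.01]
    - [0,0,0.22,0,0,0,0.01]

```text
clock: 30.02
eef_pos: [528.9, -73.1, 281.6]
tcp_rot: [-3.141, 0.004, 1.562]
contact_force: [-6.0, -11.3, 6.7]
opening: 0.17
grasp_force: 60.8
```

```bash
python3 -c "
from h import *
st();where(0)"
```

```text
t 30.02 q [-0.138  0.164  1.77  -0.004  1.208 -0.128] p [528.9 -73.1 281.6] F [ -6.  -11.3   6.7] Tz -0.594 op 14.5 g 60.82494378089905
rel e1,e2,d [-0.2 -1.8  6.6] alpha -2.4 tilt [-0.001 -0.004]
```

To row units: -0.14 m is -0.2333, -0.12 m is -0.2, -0.06 rad is -0.03.

Call:
move_arm:
  motion:
    - [0,0,-0.03,0,0,0,0.01]
    - [0,0,-0.03,0,0,0,0.022]
    - [0,0,-0.03,0,0,0,0.034]
    - [0,0,-0.03,0,0,0,0.034]
    - [0,0,-0.03,0,0,-0.0333,0.034]
    - [0,0,-0.03,0,0,-0.1,0.034]
    - [0,0,-0.03,0,0,-0.2,0.034]
    - [0,0,-0.03,0,0,-0.2333,0.034]

```text
clock: 31.02
eef_pos: [531.2, -70.9, 425.4]
tcp_rot: [3.134, 0.001, 1.619]
contact_force: [0.9, -0.5, -1.9]
opening: 0.398
grasp_force: 0.0
```

Call:
move_arm:
  motion:
    - [0,0,0,0,0,0,0.034]
    - [0,0,0,0,0,0,0.034]
    - [0,0,0,0,0,0,0.034]

```text
clock: 31.4
eef_pos: [529.6, -70.9, 419.9]
tcp_rot: [-3.141, -0.0, 1.619]
contact_force: [0.4, 0.2, -1.0]
opening: 0.399
grasp_force: 0.0
```

```bash
python3 -c "
from h import *
st()
p,d=grab_frame('side')
cv2.imwrite('pics/c4.png',cv2.resize(p[150:210,240:310],(700,600),interpolation=cv2.INTER_CUBIC)[...,::-1])"
```

```text
t 31.4 q [-0.136  0.082  1.569  0.     1.491 -0.184] p [529.6 -70.9 419.9] F [ 0.4  0.2 -1. ] Tz -0.006 op 34.1 g 0.0
```

View pics/c4.png

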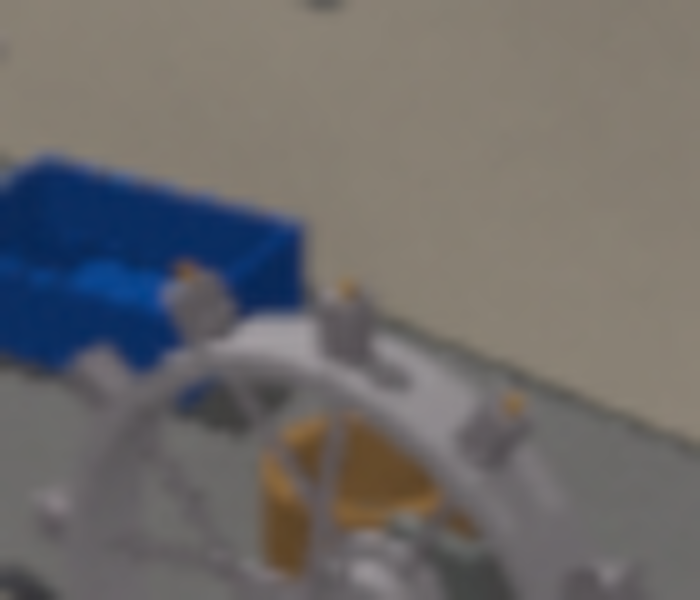

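The gripper is clear of the wheel. All three heads, at (190,290), (345,320) and (500,430), are free, so I'm handing in.

```bash
python3 -c "
from rig import order
print(order.sign_off())"
```

```text
the job is handed in; nothing more can be done
None
```

I tightened the gauge-side spoke about two quarter turns past its bite, then the topmost spoke about one quarter turn past. I then let go, lifted clear without touching the third spoke, and handed the job in. The turn counts come from the wrist angle and torque, because the spoke ends move too little to check in the pictures, and the sign-off gave no verdict.

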